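Pry open the sample case and put the specimen under the microscope

ROBOT

A 6-joint arm with a two-finger parallel gripper is mounted at the origin on the work surface. World frame = base frame: x ahead of the robot, y to its left, z up, the work surface at z = 0. Lengths are in m, angles in degrees, forces in N, time in s.
With the tool pointing down it reaches from about 0.4 to 0.825 m from the base axis. Payload 7 kg.
Tool frame: the origin (TCP) lies between the finger pads; the fingertips stand 19 mm ahead of it and the grasp point (between the pads) is the TCP; z points along the fingers, y is the line along which they close (so a half turn about z gives the same grasp; the last joint's range is limited). The gripper opens to 88 mm and grips with 3 to 60 N. Pads are 19 mm wide; open, the fingers measure 130 mm over their backs; the gripper's body (78 mm by 193 mm) begins 47 mm behind the grasp point.
Start: joints at [-51.389, 20.546, 0.682, 0, -70.136, -16.507], TCP at [0.254, -0.625, 0.246] pointing down, gripper open.
Joint ranges: [-176.03, 176.03], [-82.01, 121.73], [-58.28, 71.71], [-173.87, 95.51], [-174.79, -0.11], [-173.66, 173.66]. Speed limits (degrees/s): [136.94, 136.94, 172.46, 180, 180, 180].

INTERFACE

Orientations are given as [roll, pitch, yaw] about the fixed x, y, z axes, in that order (R = Rz(yaw) Ry(pitch) Rx(roll)).
In Python, from plant import get_obs, snapshot, close_job, spot_in, spot_point gives the robot as it stands.
- The arm moves only by the tool play_rows, never from a script. Its argument "plan" is a list of rows, each a list of 6 numbers: the shift along the tool's x, y, z in cm, then the turn, a rotation vector about the tool's x, y, z in degrees. A call has 1 to 20 rows; each row shifts and turns the commanded pose from where the row before left it, along the tool's axes as they then stand; what a row does not reach is not made up. A row lasts 1/12 s, in which the tool goes at most 41.7 mm and 7.16 degrees, less where a joint would pass 70% of its speed; a pose out of reach is approached as far as the arm can. A call is refused whole if a number of a shift passes 4.17 or a number of a turn 7.16, either way. A call with a gripper value outside its range is refused whole. "grip" is the finger opening in cm, from 0 to 8.76, set as the call begins (left out, the last holds). The fingers move at their own pace and stop on an object; the grip force is fixed at half the most. Time passes only in rows, so rows that do not move let the fingers close. It gives the time, the measured TCP pose, the force, the opening and the grip force at its end, in the units of the state.
- get_obs(): the state, without advancing time (a new reading comes with each control period).
- snapshot(name): name is "scene" or "top" or "wrist"; returns a dict with "frame" (480x640x3 uint8, red, green, blue), "fx", "fy", "cx", "cy" (pixels), "k1" (the pictures are not rectified: a ray, as slopes to the right and down, at radius r is drawn at 1 + k1 r^2 times it, then the intrinsics apply), "position" and "attitude" of the camera in the world. Camera axes: x right, y down, z forward; pixel columns grow to the right and rows downward; lengths in m; the calibration is good to about 2 mm. A picture is of the moment at which its call begins. There is no depth.
- close_job(): hands the job in; it is judged then, once.
Trained networks look in the newest picture that a camera, given by its name, has taken for a name from the list of things; names that differ only in an ending like _2 or _b are one class to them, and where a whole thing is asked for, a point or a joint stands for the part that bears it (a point fixed in the world has none). Each returns a list of dicts, best first, with "score" (0 to 1); they miss things now and then, are a little off and sometimes report something else, mostly with a low value. They report only what shows in the picture. A call takes as long as a camera call.
- spot_in(camera, thing): "position" ([x, y, z] in m, in world coordinates, good to about 4 mm: the middle of the surface that is visible of it).
- spot_point(camera, thing): "position" ([x, y, z] in m, in world coordinates, good to about 4 mm: a listed point, or the origin of a listed thing).
The state is a dict: "clock": time; "joint_pos": joint angles; "qvel": joint speeds; "tau": joint torques, N m; "tool_pos": TCP position; "orientation": TCP orientation; "force": force on the tool from outside, world axes, zero at the start; "moment": the same for the moment, N m; "opening": finger opening in m; "gripper_force": force on a finger pad.
Only numpy, scipy, OpenCV 4.12 (cv2) and the standard library are available. Lean on these libraries where they do the work, as an engineer would, in place of code of your own. Each camera call takes 0.05 s, during which the arm holds its last target. There are 200 camera calls.

TASK

Take the flat-bladed opener, slip its blade into the slot in the front of the closed sample case, pry the lid up with the blade (not with the fingers) and push it on until it stands open, then lay the opener back on its rubber mat and let go. Lift the specimen holder out of the case by its handle, keeping it upright, and set it down (do not drop it) on the microscope's black stage with the specimen centred under the lens, then let go. Do not bump the lens, keep the two loose specimens in the case and the other things on the bench where they are, and leave the lid open.

Things in the scene. Friction and masses are not known exactly. Their poses are not given: they have to be found in the camera images.
- opener: Flat-bladed opener lying on the mat: wooden handle 90 long (x -45 to 45), 20 wide (y), 22 high (z); flat steel blade 20 wide, 2 thick, running from the handle's +x end to x = 135 at z = 11. Origin: centre of the handle's underside; x points to the blade, z up. Mass about 0.12 kg, balance point near x = 20.
- blade_tip (a point): Centre of the blade's end, 135 in x and 11 in z from the opener's origin; same axes.
- mat: Black rubber mat 260 (x) x 140 (y) x 3 thick, fixed, on which the opener lies. Origin: centre of its underside.
- case: Grey painted sample case, fixed: outside 142 (x) x 162 (y) x 60 high without the lid, walls 6, floor 6 thick, open inside. Origin: centre of its underside; -x is the front (slot side), +x the hinge side, z up. It holds the specimen holder and two loose specimens.
- slot (a point): Centre of the opening of the pry slot in the top edge of the case's front wall: 9 high and 70 wide (y), between the wall (its edge 51 over the case's underside) and the underside of the lid (60 over). The slot goes through the 6 wall in +x. Case axes.
- lid (a joint): Flat lid of the case, 142 x 162 x 5, flush with the walls, hinged along the case's far (+x) top edge by a stiff hinge that stays where it is left. 0 = closed, grows as the front edge rises, 1.57 = upright, stop at 1.75 rad.
- lid_hinge (a point): Middle of the hinge axis (along y), at the lid's underside: 71 in x and 60 in z from the case's origin. With the lid closed its axes are those of the case.
- lid_lip (a point): Middle of the lower edge of the lid's front, 142 from the hinge.
- holder: Steel specimen holder in the case, handle to the front: plate 84 (x) x 46 (y) x 8; on it at x = 20 a round black specimen 30 across, 14 high; D-handle along x: bar 38 long, 10 wide (y), 31 to 42 over the underside, centred at x = -18, on legs 6 long and 10 wide at x = -34 and -2. Origin: centre of the plate's underside; z up. About 0.28 kg.
- holder_handle (a point): Centre of the handle's bar, holder axes: x = -18, z = 36.5.
- specimen (a point): Centre of the specimen's top face: x = 20, z = 22 in the holder.
- scope: Video microscope on a boom stand, fixed: base 220 (x) x 150 (y) x 16; black stage on it 110 x 100 x 34, centred at x = -40, its top 50 over the table; pole at x = 88, 360 high, boom at 257 to 283. Origin: centre of the base's underside; the open front is -x.
- stage (a point): Point on the top of the stage straight below the lens: x = -20, z = 50 in the scope.
- lens: The lens, hanging upright over the stage: ring lamp 52 across and 26 high at the bottom, tube 42 across above it, 180 high in all. Origin: centre of its lower face, 147 over the table and 97 over the stage.
- mount_a: Loose black round specimen, 30 across, 14 high, in the case's rear corner on the +y side. Leave it there.
- mount_b: The same, in the rear corner on the -y side.
- mount_c: The same, on a corner of the mat.
- caliper: Caliper lying in front of the robot, 170 long, 8 high. Bystander.
- tape: Roll of tape, 100 across, 45 high, beyond the case. Bystander.
- mug: White mug, 80 across, 90 high. Bystander.
- bottle: White bottle, 52 across, 120 high. Bystander.

How it is judged (in metres and radians):
On the way, in this order (a step that is already met when the one before it is completed fails the run):
1. the opener is picked up (height (world z) of opener above 0.025 m and contact force between the fingers and opener above 0.5 N), for 0.1 s.
2. the blade is in the slot, under the closed lid (x of blade_tip in the frame of slot between 0.008 and 0.1 m and y of blade_tip in the frame of slot between -0.035 and 0.035 m and z of blade_tip in the frame of slot between -0.03 and 0.012 m and value of joint lid below 0.2 rad), for 0.04 s.
3. the lid is pried up with the blade (value of joint lid above 0.25 rad and contact force between opener and lid above 0.1 N), for 0.04 s.
4. the lid stands open (over 1.2 rad) (value of joint lid above 1.2 rad), for 0.1 s.
5. the opener lies on its mat, let go (x of opener in the frame of mat between -0.13 and 0.13 m and y of opener in the frame of mat between -0.07 and 0.07 m and height (world z) of each of opener, blade_tip below 0.035 m and contact force between the fingers and opener below 0.2 N), for 0.2 s.
6. the holder is lifted out of the case (height (world z) of holder above 0.062 m and contact force between the fingers and holder above 0.5 N), for 0.1 s.
7. the holder is set on the stage while still held (contact force between holder and scope above 0.3 N and contact force between the fingers and holder above 0.3 N and horizontal distance between specimen and stage below 0.02 m), for 0.04 s.
At the end, for the whole second after the job is handed in: The holder stands flat (within 0.08 rad) and still on the stage, the specimen's centre within 12 mm of the lens axis; the lid is open by more than 1.2 rad; the opener lies at rest, its handle's middle over the mat and lower than 35 mm, its tip too; both are let go (all of step 5 and horizontal distance between specimen and stage below 0.012 m and z of holder in the frame of stage between -0.005 and 0.005 m and angle between holder's own z axis and vertical below 0.08 rad and linear speed of each of holder, opener below 0.02 m/s and contact force between the fingers and holder below 0.2 N and value of joint lid above 1.2 rad); the robot touches nothing.
It fails at once if the lid is raised by the fingers (contact force between the fingers and lid above 2 N and value of joint lid below 0.6 rad).
It fails at once if the lens is bumped (over 4 N) (contact force between anything else and lens above 4 N).
It fails at once if the holder is tipped by more than 0.6 rad (angle between holder's own z axis and vertical above 0.6 rad).
It fails at once if a bystander is moved by more than 40 mm (distance of any of caliper, tape, mug, bottle, mount_c from where it was at the start of the episode above 0.04 m).
It fails at once if a loose specimen leaves the case (z of any of mount_a, mount_b in the frame of case above 0.05 m).
It also fails if it takes over 72 s, if anything falls off the work surface, if the arm or the gripper's body presses on something with over 40 N, if the wrist force passes 120 N, or if a joint passes its speed limit or range.

## Working session

There is one attempt and no reset: what is moved stays moved. The work goes in short steps, Python scripts to look and compute and a tool call to move; the robot and the scene stay as the last step left them, time stands still between calls to the robot, and variables do not carry over. Pictures are saved under pics/ and viewed, at most 10 in all, crops included, and the job is handed in when it is done.

Besides the shell and the picture viewer there is one more tool, called after ">>>" in YAML: its name, and indented under it one key for each argument. play_rows: Moves the arm, as the interface text tells. Its arguments: {"type":"object","properties":{"plan":{"type":"array","items":{"type":"array","items":{"type":"number"}}},"grip":{"type":"number"}},"required":["plan"]}

```bash
mkdir -p pics; ls
cat > h.py <<'E'
import numpy as np, cv2
from plant import *
from scipy.spatial.transform import Rotation as R
def pts(cam,names):
    snapshot(cam)
    for n in names:
        try:
            r=spot_point(cam,n)
            print(cam,'pt',n,[(np.round(d['position'],4).tolist(),round(d['score'],2)) for d in r[:3]])
        except Exception as e: print(n,e)
def save(cam,name):
    s=snapshot(cam); cv2.imwrite(f'pics/{name}.png',s['frame'][:,:,::-1]); return s
E
python3 - <<'E'
from h import *
for c in ['scene','top']:
    s=save(c,c+'0'); print({k:v for k,v in s.items() if k!='frame'})
    pts(c,['opener','blade_tip','mat','case','slot','lid_hinge','lid_lip','holder','scope','stage','lens','mount_c','caliper','tape','mug','bottle'])
print(get_obs())
E
```

```text
pics
{'fx': 503.46037195177047, 'fy': 503.46037195177047, 'cx': 313.38046283181876, 'cy': 237.3365175087707, 'k1': -4.7195434321721747e-05, 'position': array([0.917322  , 0.67097445, 0.98307423]), 'attitude': array([-139.45587039,    0.57777821,  154.10008417])}
scene pt opener [([0.5199, 0.287, 0.0006], 0.78)]
scene pt blade_tip [([0.6512, 0.3252, 0.0164], 0.57)]
scene pt mat [([0.526, 0.2958, 0.002], 0.91), ([0.7034, -0.0352, 0.057], 0.28)]
scene pt case [([0.6319, -0.0192, 0.0022], 0.64), ([0.7023, -0.0308, 0.0572], 0.25)]
scene pt slot [([0.565, -0.0034, 0.0546], 0.78)]
scene pt lid_hinge [([0.7032, -0.0343, 0.0577], 0.57)]
scene pt lid_lip [([0.5632, 0.0016, 0.0571], 0.58)]
scene pt holder [([0.5192, 0.286, 0.0033], 0.71), ([0.5255, 0.2967, -0.0008], 0.68)]
scene pt scope [([0.5034, -0.3308, 0.0034], 0.73), ([0.5207, 0.2862, 0.002], 0.36)]
scene pt stage [([0.4852, -0.3404, 0.05], 0.67)]
scene pt lens [([0.4832, -0.3311, 0.1455], 0.88)]
scene pt mount_c [([0.4222, 0.3426, 0.0012], 0.68)]
scene pt caliper [([0.3994, 0.039, 0.0041], 0.89)]
scene pt tape [([0.7527, 0.2233, 0.002], 
[... 1256 characters left out ...]
49, -0.1759, -0.0022], 0.56)]
{'clock': 1.8, 'joint_pos': array([-5.13888409e+01,  2.05477246e+01,  6.81411816e-01,  5.97983797e-04,
       -7.01403259e+01, -1.65083087e+01]), 'qvel': array([-0.00823535,  0.06309959,  0.12274694,  0.0048622 , -0.06998593,
       -0.07936376]), 'tau': array([-5.73084853e-04, -5.82373273e+01,  2.93303454e+01,  7.00278237e+00,
        1.24480718e-02,  2.59350804e-05]), 'tool_pos': array([ 0.25395052, -0.62535305,  0.24554355]), 'orientation': array([ 1.79993795e+02, -2.42562734e-03, -1.57896946e+02]), 'force': array([0.3317602 , 0.39747851, 0.66107347]), 'moment': array([0.00782502, 0.02270295, 0.03861901]), 'gripper_force': 0.0, 'opening': 0.08755794290517124}
```

View pics/scene0.png

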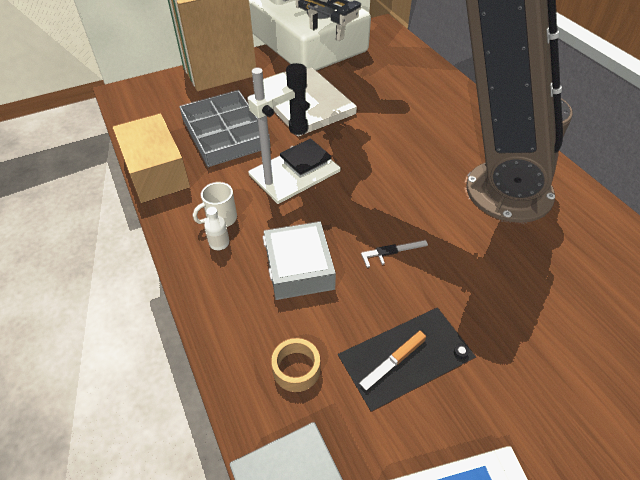

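View pics/top0.png

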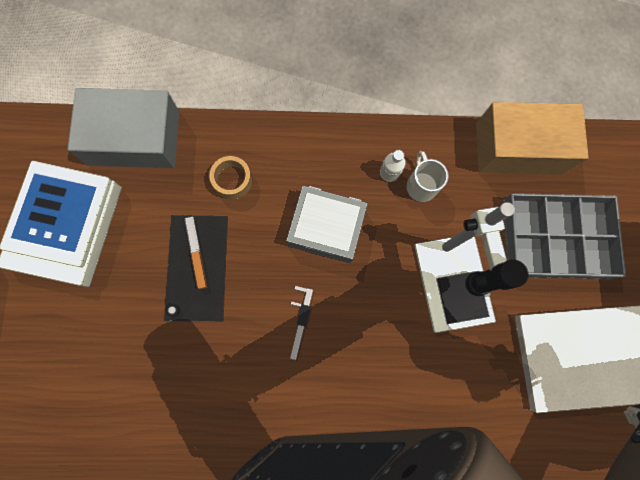

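The scene view shows the opener on the mat (handle about (408,347), tip (363,387)), the closed case at (300,258) and the scope at (295,165). The top view agrees: handle (199,270), tip (190,218), lid (327,222), stage (465,300). The network positions fit both pictures, so I'll refine the yaws from pixels and plan the approach.

```bash
cat >> h.py <<'E'
def ray_to_plane(s,uv,z):
    K=np.array([[s['fx'],0,s['cx']],[0,s['fy'],s['cy']],[0,0,1.]])
    n=cv2.undistortPoints(np.array(uv,float).reshape(-1,1,2),K,np.array([s['k1'],0,0,0.])).reshape(-1,2)
    d=np.c_[n,np.ones(len(n))]@R.from_euler('xyz',s['attitude'],degrees=True).as_matrix().T
    p=np.array(s['position']); return p+d*((z-p[2])/d[:,2])[:,None]
def to(pos,rpy,frm=None):
    """shift (cm, present tool axes) and turn (deg, tool axes) from the present or a given pose to the target"""
    o=get_obs(); p,e=(o['tool_pos'],o['orientation']) if frm is None else frm
    A=R.from_euler('xyz',e,degrees=True); B=R.from_euler('xyz',rpy,degrees=True)
    s=A.inv().apply(np.array(pos)-p)*100; t=(A.inv()*B).as_rotvec(degrees=True)
    print('shift cm',np.round(s,2),'turn',np.round(t,2),'rows>=',round(max(np.linalg.norm(s)/4.17,np.linalg.norm(t)/7.16),1))
    return s,t
E
python3 - <<'E'
from h import *
s=snapshot('top'); f=s['frame']; hsv=cv2.cvtColor(f,cv2.COLOR_RGB2HSV)
def rect(mask,roi,z,n):
    m=np.zeros_like(mask); x0,y0,x1,y1=roi; m[y0:y1,x0:x1]=mask[y0:y1,x0:x1]
    c=max(cv2.findContours(m,0,1)[0],key=cv2.contourArea)
    b=ray_to_plane(s,cv2.boxPoints(cv2.minAreaRect(c)),z); e=[b[1]-b[0],b[2]-b[1]]
    print(n,'ctr',b.mean(0).round(4),[(round(np.linalg.norm(v),4),round(np.degrees(np.arctan2(v[1],v[0])),1)) for v in e])
rect(cv2.inRange(hsv,(5,130,170),(25,255,255)),(180,245,215,295),.025,'handle')
rect(cv2.inRange(hsv,(0,0,150),(180,60,255)),(180,212,205,255),.0145,'blade')
rect(cv2.inRange(hsv,(0,0,190),(180,60,255)),(280,180,375,265),.065,'label')
rect(cv2.inRange(hsv,(0,0,0),(180,255,60)),(160,205,235,325),.003,'mat')
rect(cv2.inRange(hsv,(0,0,0),(180,255,75)),(436,278,495,330),.05,'stage')
a=.0; 
to([.518+.025*np.cos(.265),.288+.025*np.sin(.265),.12],[180,0,-164.8])
E
```

```text
handle ctr [0.5174 0.2875 0.025 ] [(np.float64(0.0176), np.float64(-77.0)), (np.float64(0.0869), np.float64(-165.1))]
blade ctr [0.6058 0.3106 0.0145] [(np.float64(0.0197), np.float64(-77.7)), (np.float64(0.0875), np.float64(-166.2))]
label ctr [ 0.6344 -0.0176  0.065 ] [(np.float64(0.1129), np.float64(-13.3)), (np.float64(0.1345), np.float64(-104.4))]
mat ctr [0.5263 0.2979 0.003 ] [(np.float64(0.2644), np.float64(1.7)), (np.float64(0.1447), np.float64(-91.7))]
stage ctr [ 0.455  -0.3456  0.05  ] [(np.float64(0.1354), np.float64(-88.7)), (np.float64(0.1052), np.float64(176.7))]
shift cm [-61.32  74.38  12.56] turn [ 0.   -0.    6.91] rows>= 23.3
```

>>> play_rows:
  plan:
    - [-1.83, 3.15, 0, 0, 0, 0]
    - [-1.83, 3.15, 0, 0, 0, 0]
    - [-1.83, 3.15, 0, 0, 0, 0]
    - [-1.83, 3.15, 0, 0, 0, 0]
    - [-1.83, 3.15, 0, 0, 0, 0]
    - [-1.83, 3.15, 0, 0, 0, 0]
    - [-1.83, 3.15, 0, 0, 0, 0]
    - [-1.83, 3.15, 0, 0, 0, 0]
    - [-1.83, 3.15, 0, 0, 0, 0]
    - [-2.8, 2.9, 0, 0, 0, 0]
    - [-2.8, 2.9, 0, 0, 0, 0]
    - [-2.8, 2.9, 0, 0, 0, 0]
    - [-2.8, 2.9, 0, 0, 0, 0]
    - [-2.8, 2.9, 0, 0, 0, 0]
    - [-2.8, 2.9, 0, 0, 0, 0]
    - [-2.8, 2.9, 0, 0, 0, 0]
    - [-2.8, 2.9, 0, 0, 0, 0]
  grip: 8.76

```text
clock: 3.27
tool_pos: [0.4204, 0.0007, 0.2462]
orientation: [180.0, 0.1, -157.9]
force: [0.2, -1.0, 0.3]
opening: 0.0878
gripper_force: 0.0
```

Run:
```python
from h import *
o=get_obs(); print(o['clock'],o['tool_pos'],o['orientation'],o['joint_pos'])
to([.5417,.2940,.12],[180,0,-165.4])
```

```text
3.2667 [0.42035431 0.00069709 0.2462181 ] [ 1.79996560e+02  1.03087298e-01 -1.57854242e+02] [ 2.72479204e+01 -4.57939716e+00 -2.92137130e+01  6.32154966e-03
 -6.52626995e+01 -9.51047999e+01]
shift cm [-22.27  22.59  12.66] turn [0.01 0.1  7.55] rows>= 8.2
```

>>> play_rows:
  plan:
    - [-2.475, 2.51, 1.41, 0, 0, 0]
    - [-2.475, 2.51, 1.41, 0, 0, 0]
    - [-2.475, 2.51, 1.41, 0, 0, 0]
    - [-2.475, 2.51, 1.41, 0, 0, 0]
    - [-2.475, 2.51, 1.41, 0, 0, 0]
    - [-2.475, 2.51, 1.41, 0, 0, 0]
    - [-2.475, 2.51, 1.41, 0, 0, 0]
    - [-2.475, 2.51, 1.41, 0, 0, 0]
    - [-2.475, 2.51, 1.41, 0, 0, 0]
    - [0, 0, 0, 0, 0, 3.8]
    - [0, 0, 0, 0, 0, 3.75]
  grip: 8.76

```text
clock: 4.18
tool_pos: [0.5414, 0.2931, 0.1165]
orientation: [-179.9, -0.1, -165.5]
force: [-0.3, 0.0, -0.6]
opening: 0.0872
gripper_force: 0.0
```

Run:
```python
from h import *
s=save('wrist','w1'); print(s['position'],s['attitude'])
pts('wrist',['opener','blade_tip'])
o=get_obs(); print(o['clock'],o['tool_pos'],o['orientation'])
to([.5417,.2940,.0245],[180,0,-165.4])
```

```text
[0.47565642 0.27608227 0.25607019] [1.65486186e+02 8.11203536e-02 1.04474909e+02]
wrist pt opener [([0.5184, 0.2867, 0.0031], 0.91)]
wrist pt blade_tip []
4.3833 [0.54148315 0.29153109 0.11875574] [ 1.79999527e+02  4.86023450e-03 -1.65317057e+02]
shift cm [-0.08  0.23  9.43] turn [0.   0.   0.08] rows>= 2.3
```

View pics/w1.png

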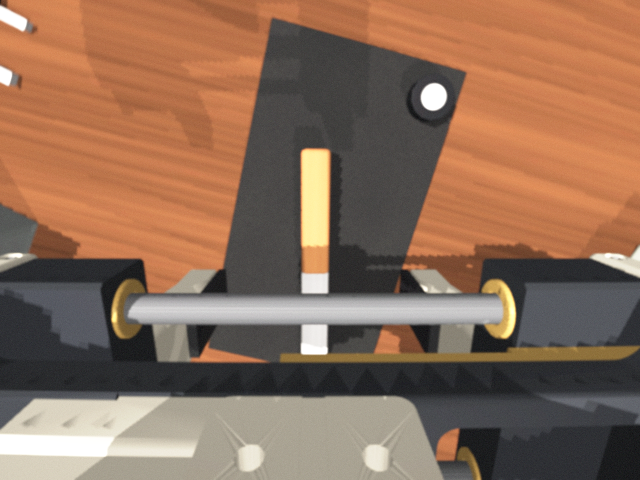

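The wrist view shows the handle upright in the picture at column 315, between the fingers (columns 205–420), so yaw and centring are good. Next I descend and grip.

>>> play_rows:
  plan:
    - [0, 0.15, 2.5, 0, 0, 0]
    - [0, 0, 2.5, 0, 0, 0]
    - [0, 0, 2.4, 0, 0, 0]
    - [0, 0, 1.2, 0, 0, 0]
    - [0, 0, 0.8, 0, 0, 0]
    - [0, 0, 0, 0, 0, 0]
    - [0, 0, 0, 0, 0, 0]
  grip: 8.76

```text
clock: 4.97
tool_pos: [0.5416, 0.2932, 0.0254]
orientation: [180.0, 0.0, -165.4]
force: [-0.2, -0.0, 0.8]
opening: 0.0872
gripper_force: 0.0
```

>>> play_rows:
  plan:
    - [0, 0, 0, 0, 0, 0]
    - [0, 0, 0, 0, 0, 0]
    - [0, 0, 0, 0, 0, 0]
    - [0, 0, 0, 0, 0, 0]
    - [0, 0, 0, 0, 0, 0]
    - [0, 0, 0, 0, 0, 0]
    - [0, 0, 0, 0, 0, 0]
    - [0, 0, 0, 0, 0, 0]
  grip: 0

```text
clock: 5.63
tool_pos: [0.5411, 0.2931, 0.0247]
orientation: [180.0, 0.0, -165.4]
force: [0.1, 0.4, 0.2]
opening: 0.0398
gripper_force: 0.0
```

>>> play_rows:
  plan:
    - [0, 0, 0, 0, 0, 0]
    - [0, 0, 0, 0, 0, 0]
    - [0, 0, 0, 0, 0, 0]
    - [0, 0, 0, 0, 0, 0]
    - [0, 0, 0, 0, 0, 0]
    - [0, 0, 0, 0, 0, 0]
    - [0, 0, 0, 0, 0, 0]
    - [0, 0, -0.5, 0, 0, 0]
    - [0, 0, -1.5, 0, 0, 0]
    - [0, 0, -2.5, 0, 0, 0]
    - [0, 0, -2.5, 0, 0, 0]
  grip: 0

```text
clock: 6.55
tool_pos: [0.5405, 0.2924, 0.0948]
orientation: [-179.9, -0.1, -165.5]
force: [1.4, 0.2, -1.2]
opening: 0.0197
gripper_force: 30.0
```

Run:
```python
from h import *
pts('scene',['opener','blade_tip'])
pts('top',['opener','blade_tip'])
o=get_obs(); print(o['clock'],o['tool_pos'],o['orientation'],o['opening'],o['gripper_force'])
# opener: tip 110 ahead of TCP, blade 10.5 below; case yaw -13.3
c=np.array([.6338,-.0195]); a=np.radians(-13.3); ex=np.array([np.cos(a),np.sin(a)])
for tipx in (-.101,-.045):
    xy=c+ex*(tipx-.110); print(xy); to([*xy,.066],[180,0,166.7]);
```

```text
scene pt opener [([0.5204, 0.2838, 0.0695], 0.85)]
scene pt blade_tip [([0.6509, 0.3236, 0.0839], 0.62)]
top pt opener [([0.5211, 0.2885, 0.0746], 0.87)]
top pt blade_tip [([0.6488, 0.3177, 0.0892], 0.67)]
6.85 [0.54049502 0.29259964 0.09393644] [-1.79979744e+02 -7.40644087e-02 -1.65463580e+02] 0.019541855873029604 29.957005977630615
[0.42845926 0.02904049]
shift cm [ 17.46 -22.7    2.82] turn [-0.04 -0.07 27.84] rows>= 6.9
[0.48295727 0.01615771]
shift cm [ 12.5  -25.31   2.82] turn [-0.04 -0.07 27.84] rows>= 6.8
```

>>> play_rows:
  plan:
    - [0, 0, 0, 0, 0, 6.96]
    - [0, 0, 0, 0, 0, 6.96]
    - [0, 0, 0, 0, 0, 6.96]
    - [0, 0, 0, 0, 0, 6.96]
    - [0.605, -3.53, 0, 0, 0, 0]
    - [0.605, -3.53, 0, 0, 0, 0]
    - [0.605, -3.53, 0, 0, 0, 0]
    - [0.605, -3.53, 0, 0, 0, 0]
    - [0.605, -3.53, 0, 0, 0, 0]
    - [0.605, -3.53, 0, 0, 0, 0]
    - [0.605, -3.53, 0.5, 0, 0, 0]
    - [0.605, -3.53, 1, 0, 0, 0]
    - [0, 0, 1.3, 0, 0, 0]
    - [0, 0, 0, 0, 0, 0]
    - [0, 0, 0, 0, 0, 0]
  grip: 0

```text
clock: 8.1
tool_pos: [0.4287, 0.0288, 0.0661]
orientation: [-179.9, -0.1, 166.7]
force: [-0.0, 1.6, -0.5]
opening: 0.0202
gripper_force: 30.0
```

Run:
```python
from h import *
save('scene','s2')
pts('scene',['opener','blade_tip','slot'])
pts('top',['blade_tip','slot','lid_hinge'])
o=get_obs(); print(o['clock'],o['tool_pos'],o['orientation'],o['joint_pos'])
im=cv2.imread('pics/s2.png')[180:330,220:440]; cv2.imwrite('pics/s2c.png',cv2.resize(im,None,fx=3.4,fy=3.4,interpolation=2))
```

```text
scene pt opener [([0.4075, 0.0335, 0.0416], 0.75)]
scene pt blade_tip [([0.54, 0.0048, 0.0546], 0.79)]
scene pt slot []
top pt blade_tip []
top pt slot [([0.5663, 0.0004, 0.0589], 0.97)]
top pt lid_hinge [([0.7031, -0.0369, 0.0573], 0.86), ([0.783, -0.1752, -0.0008], 0.39)]
8.55 [0.42929707 0.02972723 0.06680826] [1.79988993e+02 1.20721526e-02 1.66748685e+02] [ 3.04302930e+01  9.63151807e+00 -4.25193258e+01  6.15494834e-04
 -3.78328237e+01 -1.33682093e+02]
```

View pics/s2c.png

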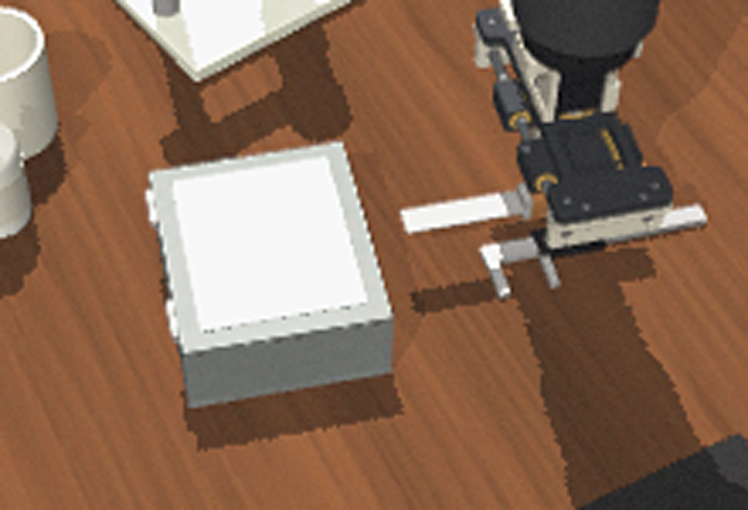

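The crop shows the blade tip (403,218) pointing level at the middle of the case's front edge (367,232). Next I insert it.

>>> play_rows:
  plan:
    - [-1.2, 0, 0, 0, 0, 0]
    - [-1.2, 0, 0, 0, 0, 0]
    - [-0.7, 0, 0, 0, 0, 0]
    - [-0.7, 0, 0, 0, 0, 0]
    - [-0.7, 0, 0, 0, 0, 0]
    - [-0.7, 0, 0, 0, 0, 0]
    - [0, 0, 0, 0, 0, 0]
    - [0, 0, 0, 0, 0, 0]
  grip: 0

```text
clock: 9.22
tool_pos: [0.4798, 0.0171, 0.0664]
orientation: [-180.0, -0.0, 166.7]
force: [-0.9, 0.7, -1.5]
opening: 0.02
gripper_force: 30.0
```

Run:
```python
from h import *
s=save('scene','s3')
pts('scene',['opener'])
o=get_obs(); print(o['clock'],o['tool_pos'],o['orientation'],o['force'],o['moment'])
im=cv2.imread('pics/s3.png')[180:330,220:440]; cv2.imwrite('pics/s3c.png',cv2.resize(im,None,fx=3.4,fy=3.4,interpolation=2))
```

```text
scene pt opener []
9.3667 [0.47926963 0.0173101  0.06658526] [-1.79990221e+02 -2.17439531e-02  1.66711579e+02] [ 0.20376399  0.36620799 -1.54417808] [-0.05003404 -0.03586209  0.03729272]
```

View pics/s3c.png

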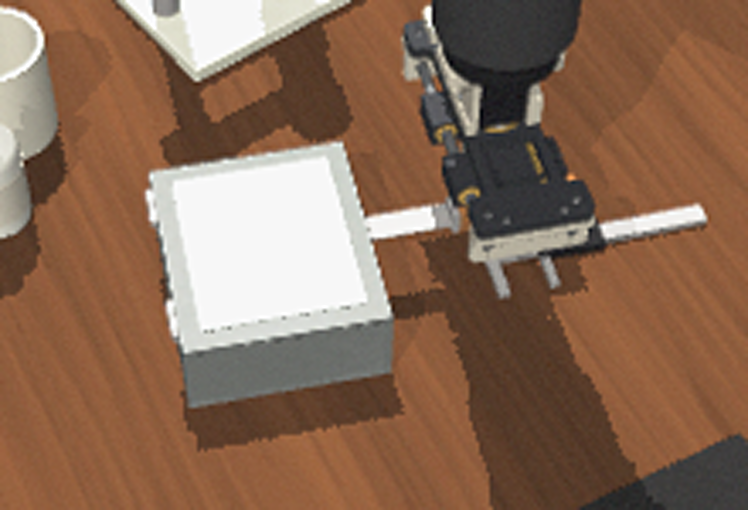

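The crop shows the blade running under the lid's front edge at (370,225), about 24 mm in, with no contact load. Now I pry it up along an arc about the hinge.

>>> play_rows:
  plan:
    - [0, 0, -0.35, 0, 0, 0]
    - [-0.03, 0, -0.59, 0, 0, 0]
    - [-0.03, 0, -0.59, 0, 0, 0]
    - [-0.09, 0, -0.58, 0, 0, 0]
    - [-0.09, 0, -0.58, 0, 0, 0]
    - [-0.15, 0, -0.57, 0, 0, 0]
    - [-0.15, 0, -0.57, 0, 0, 0]
    - [-0.2, 0, -0.55, 0, 0, 0]
    - [-0.2, 0, -0.55, 0, 0, 0]
  grip: 0

```text
clock: 10.12
tool_pos: [0.4891, 0.0152, 0.1166]
orientation: [180.0, 0.0, 166.7]
force: [-0.5, -0.1, -3.0]
opening: 0.0194
gripper_force: 30.0
```

Run:
```python
from h import *
s=save('scene','s4')
pts('scene',['opener','lid_lip'])
pts('top',['opener','lid_lip','lid_hinge'])
o=get_obs(); print(o['clock'],o['tool_pos'],o['orientation'],o['force'],o['moment'],o['gripper_force'])
im=cv2.imread('pics/s4.png')[150:330,220:440]; cv2.imwrite('pics/s4c.png',cv2.resize(im,None,fx=3.3,fy=3.3,interpolation=2))
```

```text
scene pt opener [([0.7846, -0.1821, -0.0036], 0.34), ([0.6006, -0.0091, 0.1057], 0.2)]
scene pt lid_lip [([0.5748, 0.0012, 0.1115], 0.89), ([0.502, -0.3322, 0.0024], 0.69)]
top pt opener [([0.5049, -0.3321, 0.0036], 0.65), ([0.4655, 0.0244, 0.0946], 0.43)]
top pt lid_lip [([0.4807, -0.3373, 0.0516], 0.42)]
top pt lid_hinge [([0.7015, -0.035, 0.0619], 0.85)]
10.5167 [0.48890443 0.01526595 0.11580246] [-1.79995603e+02 -1.64296783e-03  1.66720210e+02] [ 0.58902219 -0.59135172 -0.82440866] [-0.01520769 -0.02338063  0.02354275] 29.956994354724884
```

View pics/s4c.png

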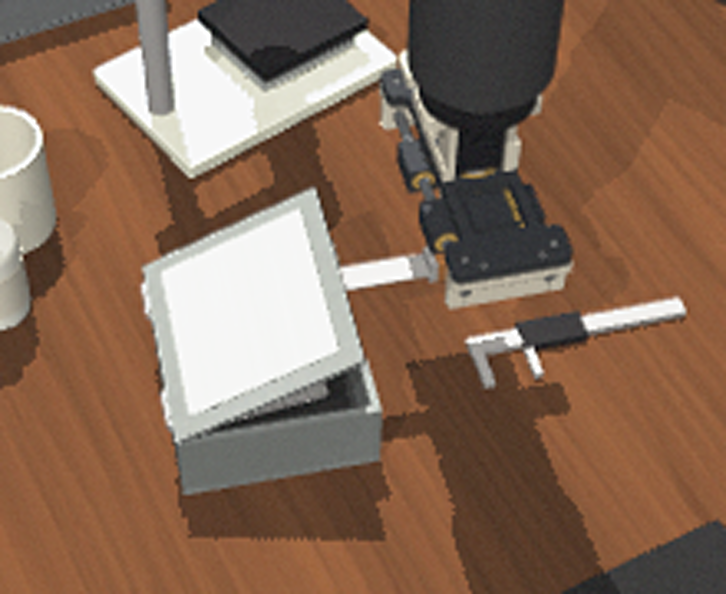

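The lid is at about 0.39 rad and still on the blade (contact near (345,278)), with low forces. I'll continue the arc to about 1.5 rad.

>>> play_rows:
  plan:
    - [-0.51, 0, -1.06, 0, 0, 0]
    - [-0.62, 0, -1.01, 0, 0, 0]
    - [-0.71, 0, -0.94, 0, 0, 0]
    - [-0.8, 0, -0.86, 0, 0, 0]
    - [-0.89, 0, -0.78, 0, 0, 0]
    - [-0.96, 0, -0.69, 0, 0, 0]
    - [-1.02, 0, -0.59, 0, 0, 0]
    - [-1.08, 0, -0.48, 0, 0, 0]
    - [-1.12, 0, -0.37, 0, 0, 0]
    - [-1.15, 0, -0.26, 0, 0, 0]
    - [-1.17, 0, -0.14, 0, 0, 0]
    - [0, 0, 0, 0, 0, 0]
    - [0, 0, 0, 0, 0, 0]
  grip: 0

```text
clock: 11.6
tool_pos: [0.5865, -0.0079, 0.1871]
orientation: [-180.0, -0.0, 166.7]
force: [-0.1, 0.1, -2.5]
opening: 0.0197
gripper_force: 30.0
```

Run:
```python
from h import *
s=save('scene','s5')
pts('scene',['opener','blade_tip','lid_lip','holder','holder_handle','specimen'])
pts('top',['lid_lip','lid_hinge','holder','holder_handle','specimen'])
o=get_obs(); print(o['clock'],o['tool_pos'],o['orientation'],o['force'],o['moment'],o['gripper_force'])
im=cv2.imread('pics/s5.png')[130:330,200:440]; cv2.imwrite('pics/s5c.png',cv2.resize(im,None,fx=3,fy=3,interpolation=2))
```

```text
scene pt opener [([0.7478, -0.2642, 0.0012], 0.49)]
scene pt blade_tip [([0.6977, -0.0343, 0.1797], 0.87), ([0.3991, 0.0392, 0.0041], 0.3)]
scene pt lid_lip [([0.4223, 0.3415, 0.0023], 0.65), ([0.6939, -0.0327, 0.1991], 0.56)]
scene pt holder [([0.6332, -0.0149, 0.0013], 0.57), ([0.7508, -0.2664, -0.0001], 0.54), ([0.4864, -0.3384, 0.0504], 0.29)]
scene pt holder_handle [([0.6166, -0.0126, 0.0418], 0.75)]
scene pt specimen [([0.6568, -0.0174, 0.0289], 0.8)]
top pt lid_lip [([0.6347, -0.0154, 0.0074], 0.38)]
top pt lid_hinge []
top pt holder [([0.6346, -0.0153, 0.0073], 0.54)]
top pt holder_handle [([0.4837, -0.3354, 0.1475], 0.75), ([0.6151, -0.0127, 0.0404], 0.56)]
top pt specimen []
12.3 [ 0.58646296 -0.00779229  0.18778395] [1.79997945e+02 1.67928161e-03 1.66716952e+02] [ 0.1302322  -0.05558743 -0.82751379] [-0.07072933 -0.06925973 -0.04860311] 29.956963062286377
```

View pics/s5c.png

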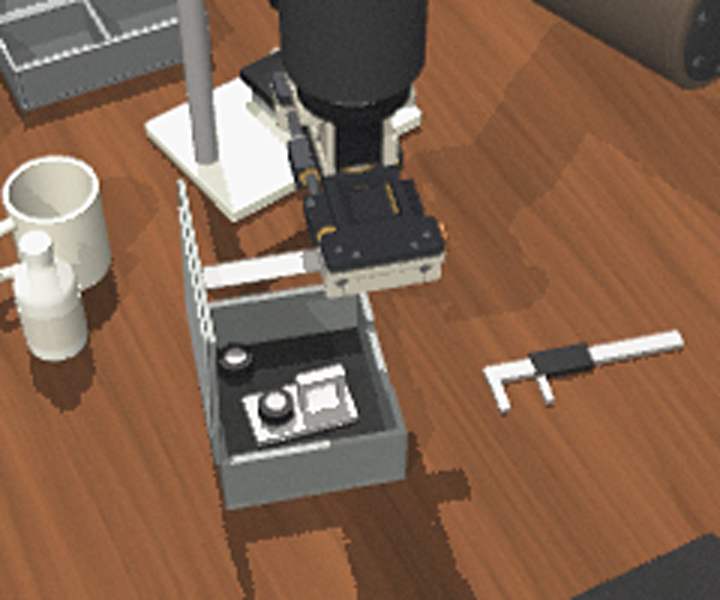

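The crop shows the lid standing nearly upright (edge at (195,280)), with the holder inside (handle (325,390), specimen (275,405)) and a mount at (237,357). I'll back out and carry the opener to the mat.

>>> play_rows:
  plan:
    - [2, 0, 0, 0, 0, 0]
    - [4, 0, 0, 0, 0, 0]
    - [0, 0, 0, 0, 0, -6.96]
    - [0, 0, 0, 0, 0, -6.96]
    - [0, 0, 0, 0, 0, -6.96]
    - [0, 0, 0, 0, 0, -6.96]
    - [-1.06, 3.43, 0.9, 0, 0, 0]
    - [-1.06, 3.43, 0.9, 0, 0, 0]
    - [-1.06, 3.43, 0.9, 0, 0, 0]
    - [-1.06, 3.43, 0.9, 0, 0, 0]
    - [-1.06, 3.43, 0.9, 0, 0, 0]
    - [-1.06, 3.43, 0.9, 0, 0, 0]
    - [-1.06, 3.43, 0.9, 0, 0, 0]
    - [-1.06, 3.43, 0.9, 0, 0, 0]
    - [0, 0, 3, 0, 0, 0]
    - [0, 0, 2.5, 0, 0, 0]
    - [0, 0, 0, 0, 0, 0]
    - [0, 0, 0, 0, 0, 0]
  grip: 0

```text
clock: 13.8
tool_pos: [0.5406, 0.2922, 0.0597]
orientation: [-179.9, -0.2, -165.4]
force: [0.2, -0.4, 0.0]
opening: 0.0197
gripper_force: 30.0
```

Run:
```python
from h import *
pts('scene',['opener','blade_tip','lid_lip'])
pts('top',['holder','holder_handle','specimen','lid_lip'])
o=get_obs(); print(o['clock'],o['tool_pos'],o['orientation'],o['force'])
to([.5411,.2931,.0255],[180,0,-165.4])
```

```text
scene pt opener [([0.5178, 0.2851, 0.0353], 0.98), ([0.3992, 0.0401, 0.0024], 0.36), ([0.4821, -0.3369, 0.15], 0.22)]
scene pt blade_tip [([0.6509, 0.3215, 0.0508], 0.96), ([0.399, 0.0376, 0.0028], 0.57)]
scene pt lid_lip [([0.6949, -0.0299, 0.1974], 0.71)]
top pt holder [([0.6331, -0.0157, 0.0064], 0.65)]
top pt holder_handle [([0.6159, -0.012, 0.042], 0.87)]
top pt specimen [([0.6535, -0.0144, 0.0301], 0.86), ([0.3981, 0.0366, -0.0028], 0.61)]
top pt lid_lip [([0.6952, -0.0372, 0.1973], 0.87), ([0.5175, 0.2894, 0.0415], 0.48), ([0.4889, -0.3374, 0.1512], 0.38)]
14.25 [0.54155788 0.29293885 0.06166046] [ 1.79958676e+02  6.97706298e-02 -1.65462831e+02] [-0.06887865 -0.54191328 -1.31911619]
shift cm [0.04 0.02 3.62] turn [ 0.04  0.07 -0.06] rows>= 0.9
```

>>> play_rows:
  plan:
    - [0, 0, 1.5, 0, 0, 0]
    - [0, 0, 1, 0, 0, 0]
    - [0, 0, 0.6, 0, 0, 0]
    - [0, 0, 0.45, 0, 0, 0]
    - [0, 0, 0, 0, 0, 0]
    - [0, 0, 0, 0, 0, 0]
  grip: 0

```text
clock: 14.75
tool_pos: [0.5412, 0.2929, 0.0251]
orientation: [-180.0, -0.0, -165.4]
force: [-0.2, -1.2, -0.6]
opening: 0.02
gripper_force: 30.0
```

>>> play_rows:
  plan:
    - [0, 0, 0, 0, 0, 0]
    - [0, 0, 0, 0, 0, 0]
    - [0, 0, 0, 0, 0, 0]
    - [0, 0, 0, 0, 0, 0]
    - [0, 0, 0, 0, 0, 0]
    - [0, 0, 0, 0, 0, 0]
    - [0, 0, -1, 0, 0, 0]
    - [0, 0, -3, 0, 0, 0]
    - [0, 0, -4, 0, 0, 0]
    - [0, 0, -4, 0, 0, 0]
    - [0, 0, -4, 0, 0, 0]
  grip: 6

```text
clock: 15.67
tool_pos: [0.5409, 0.2925, 0.1879]
orientation: [-180.0, 0.0, -165.4]
force: [0.7, 1.3, 0.3]
opening: 0.0605
gripper_force: 0.0
```

Run:
```python
from h import *
pts('scene',['opener','blade_tip','holder_handle','specimen','holder'])
s=save('top','t6'); f=s['frame']; hsv=cv2.cvtColor(f,cv2.COLOR_RGB2HSV)
pts('top',['holder_handle','specimen','mount_a'])
m=cv2.inRange(hsv,(0,0,150),(180,60,255)); 
M=np.zeros_like(m); M[185:262,288:368]=m[185:262,288:368]
for c in sorted(cv2.findContours(M,0,1)[0],key=cv2.contourArea)[::-1][:4]:
    b=ray_to_plane(s,cv2.boxPoints(cv2.minAreaRect(c)),.014); print(cv2.contourArea(c),cv2.boundingRect(c),b.mean(0).round(4),[(round(np.linalg.norm(v),4),round(np.degrees(np.arctan2(v[1],v[0])),1)) for v in (b[1]-b[0],b[2]-b[1])])
a=cv2.resize(f[180:265,285:370,::-1],None,fx=4.6,fy=4.6,interpolation=2)
g=save('scene','s6')['frame'][205:300,255:350,::-1]; g=cv2.resize(g,(391,391),interpolation=2)
cv2.imwrite('pics/c6.png',np.hstack([a,g]))
o=get_obs(); print(o['clock'],o['tool_pos'],o['joint_pos'])
```

```text
scene pt opener [([0.5212, 0.2841, 0.001], 0.65)]
scene pt blade_tip [([0.6511, 0.3166, 0.0147], 0.9)]
scene pt holder_handle [([0.6182, -0.0136, 0.0437], 0.59)]
scene pt specimen [([0.6582, -0.017, 0.0281], 0.7)]
scene pt holder [([0.6324, -0.014, 0.0058], 0.84)]
top pt holder_handle [([0.4846, -0.3412, 0.1487], 0.66)]
top pt specimen [([0.6534, -0.0122, 0.0303], 0.84)]
top pt mount_a [([0.424, 0.3424, 0.001], 0.72), ([0.6615, -0.0819, 0.0057], 0.56), ([0.6904, 0.0245, 0.011], 0.41)]
261.5 (313, 210, 23, 35) [ 0.6326 -0.0135  0.014 ] [(np.float64(0.083), np.float64(-7.6)), (np.float64(0.0453), np.float64(-97.8))]
50.5 (288, 189, 17, 57) [0.6557 0.0595 0.014 ] [(np.float64(0.0399), np.float64(-86.3)), (np.float64(0.1438), np.float64(-176.6))]
33.5 (334, 236, 24, 23) [ 0.5743 -0.0775  0.014 ] [(np.float64(0.0716), np.float64(-52.1)), (np.float64(0.0365), np.float64(-143.6))]
20.5 (323, 215, 6, 6) [ 0.6562 -0.0162  0.014 ] [(np.float64(0.0125), np.float64(-88.6)), (np.float64(0.0128), np.float64(-179.2))]
16.2667 [0.54099393 0.29266967 0.18437244] [ 4.65819138e+01  1.75932074e+01 -1.19862970e+01 -3.03557537e-04
 -6.05162215e+01 -1.22026820e+02]
```

View pics/c6.png

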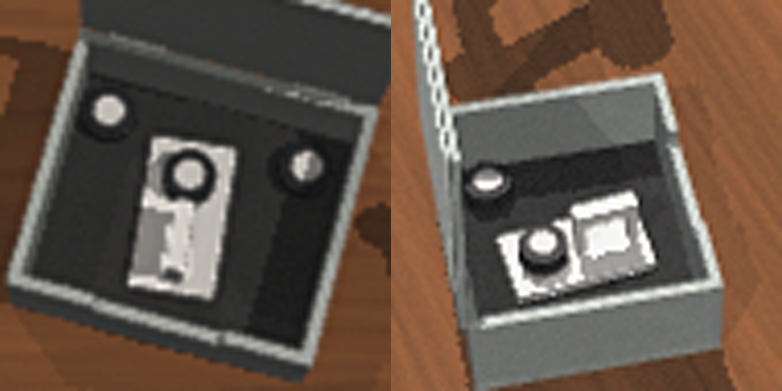

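The plate measures 83×45 mm, centred at (0.633,-0.014) with yaw about -7.7°. In the crop, the handle is at (170,235) left and (605,230) right, and the specimen at (190,172) and (543,248). I'll grip the bar with the tool leaning back about 36°, so the body clears both the lens and the case wall.

>>> play_rows:
  plan:
    - [0, 0, 0, 0, 0, 5.575]
    - [0, 0, 0, 0, 0, 5.575]
    - [0, 0, 0, 0, 0, 5.575]
    - [0, 0, 0, 0, 0, 5.575]
    - [-0.745, -3.74, 0, 0, 0, 0]
    - [-0.745, -3.74, 0, 0, 0, 0]
    - [-0.745, -3.74, 0, 0, 0, 0]
    - [-0.745, -3.74, 0, 0, 0, 0]
    - [-0.745, -3.74, 0, 0, 0, 0]
    - [-0.745, -3.74, 0, 0, 0, 0]
    - [-0.745, -3.74, 0, 0, 0, 0]
    - [-0.745, -3.74, 0, 0, 0, 0]
    - [0, 0, 0, 0, -6, 0]
    - [0, 0, 0, 0, -6, 0]
    - [0, 0, 0, 0, -6, 0]
    - [0, 0, 0, 0, -6, 0]
    - [0, 0, 0, 0, -6, 0]
    - [0, 0, 0, 0, -6, 0]
    - [0, 0, 0, 0, 0, 0]
  grip: 6

```text
clock: 17.85
tool_pos: [0.5768, -0.0364, 0.2021]
orientation: [-178.0, 28.3, 172.0]
force: [-0.1, -1.2, -1.1]
opening: 0.06
gripper_force: 0.0
```

```bash
cat >> h.py <<'E'
def leaned(yaw,tilt): return (R.from_euler('xyz',[180,0,yaw-180],degrees=True)*R.from_rotvec([0,-tilt,0],degrees=True)).as_euler('xyz',degrees=True)
E
python3 - <<'E'
from h import *
o=get_obs(); print(o['clock'],o['tool_pos'],o['orientation'],o['joint_pos'],leaned(-7.7,36))
q=leaned(-7.7,36)
to([.611,-.0111,.13],q)
to([.611,-.0111,.0445],q,([.611,-.0111,.13],q))
E
```

```text
17.85 [ 0.57684548 -0.03642435  0.20210781] [-177.96516664   28.30722846  171.96036055] [  17.54098927   -0.45474139  -53.50887444   49.87036654  -18.02970239
 -161.47622932] [180.   36.  172.3]
shift cm [0.75 3.26 7.67] turn [-2.21 -7.7  -0.15] rows>= 2.0
shift cm [ 5.03 -0.    6.92] turn [0. 0. 0.] rows>= 2.1
```

```bash
cat > k.py <<'E'
from h import *
from scipy.optimize import least_squares
D=[([-51.3888,20.5477,.6814,0,-70.1403,-16.5083],[.25395,-.62535,.24554],[179.994,-.002,-157.897]),
([27.24792,-4.579397,-29.213713,.0063,-65.2627,-95.1048],[.420354,.000697,.246218],[179.9966,.103,-157.854]),
([30.430293,9.631518,-42.519326,.0006,-37.832824,-133.682],[.429297,.029727,.066808],[179.989,.012,166.7487]),
([46.581914,17.593207,-11.986297,-.0003,-60.516222,-122.02682],[.540994,.29267,.184372],[180,0,-165.4]),
([17.540989,-.454741,-53.508874,49.870367,-18.029702,-161.476229],[.576845,-.036424,.202108],[-177.96517,28.30723,171.96036])]
E=lambda a,q:R.from_euler(a,q,degrees=True)
def fk(q,P,s4,s6):
    a1,d1,a2,d4,a3,d6,l1,l3,g=P
    p=np.zeros(3); r=E('z',q[0])
    p=p+r.apply([a1,l1,d1]); r=r*E('y',q[1]); p=p+r.apply([0,0,a2]); r=r*E('y',-q[2]); p=p+r.apply([d4,0,a3])
    r=r*E('x',s4*q[3]); p=p+r.apply([0,l3,0]); r=r*E('y',-q[4]); p=p+r.apply([d6,0,0]); r=r*E('x',s6*q[5]+g)
    return p,r
# tool axes: z along chain x
T=R.from_matrix(np.array([[0,0,1],[0,1,0],[-1,0,0]]).T.astype(float)).inv()
def res(P,s4,s6):
    e=[]
    for q,x,o in D:
        p,r=fk(q,P,s4,s6); B=R.from_euler('xyz',o,degrees=True)
        e+=list((p-x)*100)+list(((r*T).inv()*B).as_rotvec()*20)
    return np.array(e)
def fit():
    best=None
    for s4 in (1,-1):
        for s6 in (1,-1):
            for g in (0,90,180,-90):
                f=least_squares(res,[0,.4,.4,.4,0,.25,0,-.19,g],args=(s4,s6),x_scale=[.1]*8+[30])
                if best is None or f.cost<best[0]: best=(f.cost,f.x,s4,s6,res(f.x,s4,s6))
    return best
LO=np.array([-176.03,-82.01,-58.28,-173.87,-174.79,-173.66]); HI=np.array([176.03,121.73,71.71,95.51,-.11,173.66])
def ik(pos,rpy,q0,b):
    B=R.from_euler('xyz',rpy,degrees=True)
    def g(q):
        p,r=fk(q,b[1],b[2],b[3]); return np.r_[(p-pos)*100,((r*T).inv()*B).as_rotvec()*20]
    f=least_squares(g,np.clip(q0,LO+.1,HI-.05),bounds=(LO,HI)); return f.x.round(1),round(f.cost,4)
E
python3 - <<'E'
from k import *
b=fit(); print(b[0],b[1].round(3),b[2:4]); print(b[4].reshape(-1,6).round(2))
q0=get_obs()['joint_pos']
import itertools
for nm,p,y in [('pre',[.611,-.0111,.13],-7.7),('grasp',[.611,-.0111,.0445],-7.7),('stageA',[.484-.043,-.337,.09],-7.7),('stage11',[.484-.042,-.337-.008,.09],11),('stage-20',[.484-.04,-.337+.015,.09],-20)]:
    for flip in (0,180):
        for t in (30,36):
            o=leaned(y,t)
            if flip: o=(R.from_euler('xyz',o,degrees=True)*R.from_rotvec([0,0,180],degrees=True)).as_euler('xyz',degrees=True)
            S=[ik(p,o,np.array([c,0,-40,d,-30,e]),b) for c in (0,) for d in (-60,0,60) for e in (-120,0,120)]
            S=sorted(S,key=lambda s:s[1])[:2]; print(nm,flip,t,[(list(s[0]),s[1]) for s in S])
E
```

```text
0.0006569491394661541 [ 0.00000e+00  1.99000e-01  6.02000e-01  4.64000e-01  0.00000e+00
  3.59000e-01  0.00000e+00 -1.92000e-01  2.69991e+02] (-1, -1)
[[ 0.    0.    0.    0.    0.    0.  ]
 [ 0.   -0.   -0.    0.    0.    0.  ]
 [ 0.   -0.    0.    0.    0.    0.  ]
 [-0.   -0.   -0.   -0.02 -0.03 -0.01]
 [ 0.    0.   -0.   -0.   -0.    0.  ]]
pre 0 30 [([np.float64(-0.4), np.float64(8.1), np.float64(-56.5), np.float64(95.5), np.float64(-4.1), np.float64(167.8)], np.float64(1.111)), ([np.float64(-0.4), np.float64(8.1), np.float64(-56.5), np.float64(95.5), np.float64(-4.1), np.float64(167.8)], np.float64(1.111))]
pre 0 36 [([np.float64(-18.8), np.float64(9.3), np.float64(-43.3), np.float64(-173.9), np.float64(-0.1), np.float64(92.7)], np.float64(2.9536)), ([np.float64(-18.8), np.float64(9.3), np.float64(-43.3), np.float64(-173.9), np.float64(-0.1), np.float64(92.7)], np.float64(2.9536))]
pre 180 30 [([np.float64(-0.4), np.float64(8.1), np.float64(-56.5), np.float64(95.5), np.float64(-4.1), np.float64(-12.2)], np.float64(1.111)), ([np.float64(-0.4), np.float64(8.1), np.float64(-56.5),
[... 4200 characters left out ...]
([np.float64(-17.3), np.float64(8.5), np.float64(-44.9), np.float64(-22.6), np.float64(-0.1), np.float64(-69.6)], np.float64(0.1927))]
stage-20 180 30 [([np.float64(-15.7), np.float64(8.4), np.float64(-51.3), np.float64(5.1), np.float64(-0.6), np.float64(81.1)], np.float64(0.283)), ([np.float64(-15.7), np.float64(8.4), np.float64(-51.3), np.float64(5.1), np.float64(-0.6), np.float64(81.1)], np.float64(0.283))]
stage-20 180 36 [([np.float64(-17.3), np.float64(8.5), np.float64(-44.9), np.float64(-22.6), np.float64(-0.1), np.float64(110.4)], np.float64(0.1927)), ([np.float64(-17.3), np.float64(8.5), np.float64(-44.9), np.float64(-22.6), np.float64(-0.1), np.float64(110.4)], np.float64(0.1927))]
```

```bash
cat >> k.py <<'E'
def scan(p,y,t,b,n=24,seed=0):
    g=np.random.default_rng(seed); o=leaned(y,t); out=[]
    for _ in range(n):
        s=ik(p,o,np.array([g.uniform(-60,60),g.uniform(-20,40),g.uniform(-55,0),g.uniform(-170,90),g.uniform(-70,-5),g.uniform(-170,170)]),b)
        if s[1]<1e-3 and not any(np.abs(s[0]-x).max()<1 for x in out): out.append(s[0])
    return [x.tolist() for x in out]
E
timeout 250 python3 - <<'E'
from k import *
b=fit()
for t in (18,22,26,30):
    print(t,[scan([.610,-.0109,z],-7.7,t,b,14) for z in (.05,.12)])
E
```

```text
18 [[[0.2, 17.0, -55.2, 90.7, -2.4, 171.8]], [[21.2, 12.4, -40.5, 22.6, -22.9, -138.7]]]
22 [[], [[17.5, 10.7, -49.8, 44.6, -13.1, -157.4]]]
26 [[], []]
30 [[], []]
```

```bash
timeout 400 python3 - <<'E'
from k import *
b=fit()
for t in (32,):
  for x,y in ((.47,-.16),(.50,.12),(.54,.14)):
    for yaw in (0,15,30,45,60):
        print(t,x,y,yaw,scan([x,y,.039],yaw,t,b,10))
  for yaw in (0,10,20):
    a=np.radians(yaw); print('stage',yaw,scan([.484-.043*np.cos(a),-.337-.043*np.sin(a),.089],yaw,t,b,10))
    print(' hi',yaw,scan([.484-.093*np.cos(a),-.337-.093*np.sin(a),.12],yaw,t,b,10))
E
```

```text
32 0.47 -0.16 0 []
32 0.47 -0.16 15 [[-15.7, 12.6, -35.4, -49.8, -20.8, -15.4]]
32 0.47 -0.16 30 [[-21.7, 15.5, -30.5, -49.7, -33.1, 1.7]]
32 0.47 -0.16 45 [[-24.1, 18.8, -25.8, -46.5, -43.1, 13.3]]
32 0.47 -0.16 60 [[-24.3, 22.2, -21.2, -42.3, -51.6, 22.7]]
32 0.5 0.12 0 []
32 0.5 0.12 15 []
32 0.5 0.12 30 []
32 0.5 0.12 45 [[18.2, 13.4, -34.7, -48.1, -18.7, -20.2]]
32 0.5 0.12 60 [[11.6, 16.2, -29.5, -49.3, -31.5, -1.6]]
32 0.54 0.14 0 []
32 0.54 0.14 15 []
32 0.54 0.14 30 []
32 0.54 0.14 45 [[20.3, 16.2, -31.1, -45.1, -18.2, -25.0]]
32 0.54 0.14 60 [[13.7, 18.7, -25.6, -47.5, -31.3, -5.5]]
stage 0 [[-32.6, 11.6, -29.2, -39.2, -26.9, -25.5]]
 hi 0 [[-36.2, 5.9, -31.4, -37.0, -31.4, -25.4]]
stage 10 [[-37.7, 14.3, -24.2, -41.6, -36.2, -11.4]]
 hi 10 [[-42.3, 9.9, -25.3, -39.6, -41.1, -10.4]]
stage 20 [[-40.7, 17.2, -19.7, -41.5, -44.2, -1.2]]
 hi 20 [[-45.6, 13.9, -19.8, -39.5, -49.3, 0.1]]
```

Run:
```python
from h import *
to([.616,-.0118,.16],leaned(-7.7,0))
```

```text
shift cm [-1.11  3.18  5.27] turn [-2.08 28.3  -0.84] rows>= 4.0
```

>>> play_rows:
  plan:
    - [0, 0, 0, -0.35, 4.7, -0.14]
    - [0, 0, 0, -0.35, 4.7, -0.14]
    - [0, 0, 0, -0.35, 4.7, -0.14]
    - [0, 0, 0, -0.35, 4.7, -0.14]
    - [0, 0, 0, -0.35, 4.7, -0.14]
    - [0, 0, 0, -0.35, 4.7, -0.14]
    - [0, 0, 0, 0, 0, 0]
    - [0, 0, 0, 0, 0, 0]
  grip: 6

```text
clock: 18.52
tool_pos: [0.5838, -0.0439, 0.2048]
orientation: [-179.4, 4.1, 171.4]
force: [-1.1, 0.3, -0.0]
opening: 0.0602
gripper_force: 0.0
```

Run:
```python
from h import *
o=get_obs(); print(o['clock'],o['tool_pos'],o['orientation'],o['joint_pos'])
to([.616,-.0118,.14],leaned(-7.7,0))
```

```text
18.5167 [ 0.58378033 -0.04393384  0.20483168] [-179.41722533    4.085288    171.37719514] [  16.26318271   11.61202761  -18.55225847    2.69774639  -56.40284729
 -116.33242423]
shift cm [-2.24  3.73  6.62] turn [-0.62  4.08 -0.94] rows>= 1.9
```

>>> play_rows:
  plan:
    - [-0.75, 1.24, 2.2, 0, 0, 0]
    - [-0.75, 1.24, 2.2, 0, 0, 0]
    - [-0.75, 1.24, 2.2, 0, 0, 0]
    - [0, 0, 0, -0.6, 4.1, -0.9]
    - [0, 0, 0, 0, 0, 0]
    - [0, 0, 0, 0, 0, 0]
  grip: 6

```text
clock: 19.02
tool_pos: [0.6154, -0.0132, 0.1409]
orientation: [-179.8, 0.1, 172.2]
force: [1.1, 0.3, 0.4]
opening: 0.0601
gripper_force: 0.0
```

Run:
```python
from h import *
s=save('wrist','w7')
pts('wrist',['holder_handle','specimen','holder'])
o=get_obs(); print(o['clock'],o['tool_pos'],o['orientation'])
to([.616,-.0118,.0445],leaned(-7.7,0))
```

```text
wrist pt holder_handle [([0.6143, -0.0116, 0.042], 0.8), ([0.5687, -0.0008, 0.0541], 0.46)]
wrist pt specimen [([0.6534, -0.0161, 0.0313], 0.71)]
wrist pt holder [([0.6316, -0.0126, 0.0047], 0.58)]
19.2667 [ 0.61507401 -0.01396216  0.14244117] [-179.82090761    0.22739977  172.24965938]
shift cm [-0.02  0.26  9.79] turn [-0.18  0.23 -0.05] rows>= 2.3
```

View pics/w7.png

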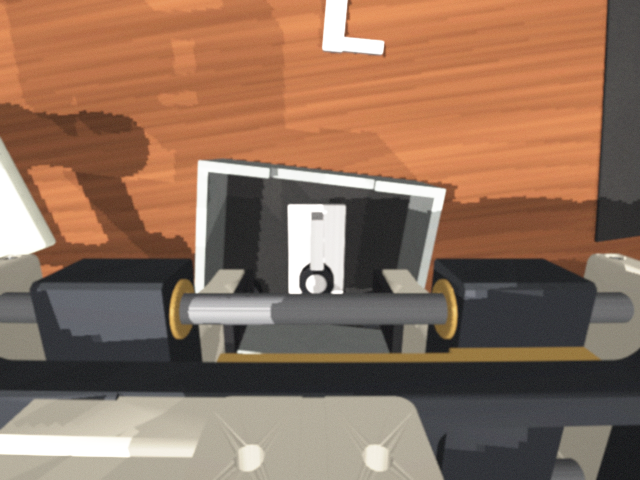

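The wrist view shows the bar upright in the picture at column 317, midway between the fingers (243–383), so it is aligned. Next I descend and grip.

>>> play_rows:
  plan:
    - [0, 0.15, 3, 0, 0, 0]
    - [0, 0, 3, 0, 0, 0]
    - [0, 0, 2, 0, 0, 0]
    - [0, 0, 1.5, 0, 0, 0]
    - [0, 0, 0, 0, 0, 0]
    - [0, 0, 0, 0, 0, 0]
  grip: 6

```text
clock: 19.77
tool_pos: [0.6155, -0.0131, 0.0467]
orientation: [-179.8, 0.1, 172.3]
force: [0.5, 0.1, 0.4]
opening: 0.0601
gripper_force: 0.0
```

>>> play_rows:
  plan:
    - [0, 0, 0, 0, 0, 0]
    - [0, 0, 0, 0, 0, 0]
    - [0, 0, 0, 0, 0, 0]
    - [0, 0, 0, 0, 0, 0]
    - [0, 0, 0, 0, 0, 0]
    - [0, 0, 0, 0, 0, 0]
    - [0, 0, 0, 0, 0, 0]
    - [0, 0, 0, 0, 0, 0]
    - [0, 0, 0, 0, 0, 0]
    - [0, 0, 0, 0, 0, 0]
    - [0, 0, 0, 0, 0, 0]
    - [0, 0, 0, 0, 0, 0]
  grip: 0

```text
clock: 20.77
tool_pos: [0.6159, -0.0129, 0.0467]
orientation: [-179.8, 0.1, 172.3]
force: [-0.9, 1.3, 0.0]
opening: 0.0091
gripper_force: 30.0
```

>>> play_rows:
  plan:
    - [0, 0, -0.8, 0, 0, 0]
    - [0, 0, -2, 0, 0, 0]
    - [0, 0, -3, 0, 0, 0]
    - [0, 0, -3.2, 0, 0, 0]
    - [0, 0, 0, 0, 0, 0]
    - [2.19, -2.6, 0, 0, 0, 0]
    - [2.19, -2.6, 0, 0, 0, 0]
    - [2.19, -2.6, 0, 0, 0, 0]
    - [2.19, -2.6, 0, 0, 0, 0]
    - [2.19, -2.6, 0, 0, 0, 0]
    - [2.19, -2.6, 0, 0, 0, 0]
    - [0, 0, 0, 0, 0, -6.54]
    - [0, 0, 0, 0, 0, -6.54]
    - [0, 0, 0, 0, 0, -6.54]
    - [0, 0, 0, 0, 0, -6.54]
    - [0, 0, 0, 0, 0, -6.54]
    - [0, 0, 0, 0, 0, 0]
  grip: 0

```text
clock: 22.18
tool_pos: [0.4639, -0.1496, 0.1369]
orientation: [-179.8, -0.0, -154.8]
force: [-0.3, -0.2, -3.6]
opening: 0.0095
gripper_force: 30.0
```

Run:
```python
from h import *
pts('scene',['holder','holder_handle','specimen'])
pts('top',['holder_handle','specimen'])
o=get_obs(); print(o['clock'],o['tool_pos'],o['orientation'],o['opening'],o['gripper_force'])
to([.465,-.15,.042],leaned(25,0))
```

```text
scene pt holder [([0.4817, -0.143, 0.0943], 0.94), ([0.5257, 0.2987, -0.0005], 0.2)]
scene pt holder_handle [([0.463, -0.1481, 0.1322], 0.79), ([0.3982, 0.038, 0.003], 0.26)]
scene pt specimen [([0.5019, -0.1373, 0.1173], 0.68)]
top pt holder_handle []
top pt specimen []
22.5333 [ 0.46440339 -0.14947452  0.13690143] [-1.79749290e+02 -2.08232666e-02 -1.55135176e+02] 0.009963940168782244 29.999235570430756
shift cm [-0.04 -0.03  9.49] turn [-0.25 -0.02 -0.14] rows>= 2.3
```

>>> play_rows:
  plan:
    - [0, 0, 2.5, 0, 0, 0]
    - [0, 0, 3, 0, 0, 0]
    - [0, 0, 2, 0, 0, 0]
    - [0, 0, 1, 0, 0, 0]
    - [0, 0, 0.6, 0, 0, 0]
    - [0, 0, 0.3, 0, 0, 0]
    - [0, 0, 0.2, 0, 0, 0]
    - [0, 0, 0.1, 0, 0, 0]
    - [0, 0, 0, 0, 0, 0]
  grip: 0

```text
clock: 23.28
tool_pos: [0.4651, -0.1501, 0.0409]
orientation: [-179.7, 0.0, -155.0]
force: [-2.0, -1.4, 1.5]
opening: 0.0097
gripper_force: 30.0
```

>>> play_rows:
  plan:
    - [0, 0, 0, 0, 0, 0]
    - [0, 0, 0, 0, 0, 0]
    - [0, 0, 0, 0, 0, 0]
    - [0, 0, 0, 0, 0, 0]
    - [0, 0, 0, 0, 0, 0]
    - [0, 0, 0, 0, 0, 0]
    - [0, 0, 0, 0, 0, 0]
    - [0, 0, -1, 0, 0, 0]
    - [0, 0, -3, 0, 0, 0]
    - [0, 0, -4, 0, 0, 0]
    - [0, 0, 0, 0, -5, 0]
    - [0, 0, 0, 0, -5, 0]
    - [0, 0, 0, 0, -5, 0]
    - [0, 0, 0, 0, -5, 0]
    - [0, 0, 0, 0, -4, 0]
    - [0, 0, 0, 0, -4, 0]
    - [0, 0, 0, 0, -4, 0]
    - [0, 0, 0, 0, 0, 0]
    - [0, 0, 0, 0, 0, 0]
  grip: 5

```text
clock: 24.87
tool_pos: [0.4641, -0.1513, 0.12]
orientation: [-179.8, 31.9, -155.2]
force: [-0.8, 0.2, 0.7]
opening: 0.05
gripper_force: 0.0
```

Run:
```python
from h import *
s=save('scene','s8'); pts('scene',['holder','holder_handle','specimen','lens','stage'])
save('wrist','w8'); pts('wrist',['holder_handle','specimen'])
o=get_obs(); print(o['clock'],o['tool_pos'],o['orientation'],o['joint_pos'],leaned(25,32))
```

```text
scene pt holder [([0.4238, 0.3432, 0.0032], 0.74), ([0.7491, -0.2672, -0.0005], 0.69), ([0.4809, -0.1453, -0.0025], 0.67)]
scene pt holder_handle [([0.467, -0.1529, 0.0371], 0.88)]
scene pt specimen [([0.5033, -0.1363, 0.0251], 0.56), ([0.5253, 0.2978, -0.0007], 0.39), ([0.7519, 0.2225, 0.0025], 0.25)]
scene pt lens [([0.4826, -0.3341, 0.149], 0.91)]
scene pt stage [([0.4882, -0.3396, 0.0508], 0.91), ([0.518, 0.2852, -0.002], 0.43)]
wrist pt holder_handle [([0.4643, -0.1518, 0.0345], 0.89)]
wrist pt specimen [([0.4985, -0.1341, 0.0235], 0.67), ([0.4786, -0.1417, -0.0006], 0.49)]
25.4167 [ 0.46460372 -0.14922959  0.11991796] [-179.70096521   31.97416809 -154.84620513] [-13.93362739   3.870148   -33.41486533 -37.88262301 -32.48824319
 -22.21550836] [ 180.   32. -155.]
```

Run:
```python
from h import *
q=leaned(25,32); P=[.4605,-.1525,.09]
to(P,q); to([.4605,-.1525,.0395],q,(P,q))
```

```text
shift cm [ 2.02 -0.11  2.27] turn [-0.22 -0.03  0.13] rows>= 0.7
shift cm [ 2.68 -0.    4.28] turn [0. 0. 0.] rows>= 1.2
```

>>> play_rows:
  plan:
    - [1, -0.05, 1.1, 0, 0, 0]
    - [1, -0.05, 1.15, 0, 0, 0]
    - [1, 0, 1.6, 0, 0, 0]
    - [0.8, 0, 1.3, 0, 0, 0]
    - [0.6, 0, 0.9, 0, 0, 0]
    - [0.28, 0, 0.48, 0, 0, 0]
    - [0, 0, 0, 0, 0, 0]
    - [0, 0, 0, 0, 0, 0]
  grip: 5

```text
clock: 26.08
tool_pos: [0.4605, -0.1532, 0.0398]
orientation: [-179.7, 32.0, -154.9]
force: [-0.1, -0.9, -1.2]
opening: 0.0497
gripper_force: 0.0
```

>>> play_rows:
  plan:
    - [0, 0, 0, 0, 0, 0]
    - [0, 0, 0, 0, 0, 0]
    - [0, 0, 0, 0, 0, 0]
    - [0, 0, 0, 0, 0, 0]
    - [0, 0, 0, 0, 0, 0]
    - [0, 0, 0, 0, 0, 0]
    - [0, 0, 0, 0, 0, 0]
    - [0, 0, 0, 0, 0, 0]
    - [0, 0, 0, 0, 0, 0]
    - [0, 0, 0, 0, 0, 0]
    - [0, 0, 0, 0, 0, 0]
  grip: 0

```text
clock: 27.0
tool_pos: [0.4604, -0.1528, 0.0399]
orientation: [-179.7, 32.0, -154.9]
force: [-1.2, 0.6, 5.1]
opening: 0.0099
gripper_force: 30.0
```

```bash
cat >> k.py <<'E'
def path(W,N):
    """rows through waypoints (x,y,z,yaw,tilt), N rows per leg, shifts in tool axes"""
    rows=[]
    for a,c,n in zip(W[:-1],W[1:],N):
        a,c=np.array(a,float),np.array(c,float)
        for i in range(n):
            u,v=a+(c-a)*i/n,a+(c-a)*(i+1)/n
            A=R.from_euler('xyz',leaned(u[3],u[4]),degrees=True); B=R.from_euler('xyz',leaned(v[3],v[4]),degrees=True)
            rows.append(np.r_[A.inv().apply(v[:3]-u[:3])*100,(A.inv()*B).as_rotvec(degrees=True)])
    return np.round(rows,2)+0.
E
python3 - <<'E'
from k import *
b=fit(); o=get_obs(); q=o['joint_pos']; print(q.round(1),o['tool_pos'],o['orientation'])
W=[(.4604,-.1528,.04,25,32),(.4604,-.1528,.115,25,32),(.39,-.19,.115,10,32),(.37,-.357,.115,10,32),(.4317,-.3463,.115,10,32),(.4417,-.3445,.0898,10,32)]
for a,c in zip(W[:-1],W[1:]):
    for f in (.33,.67,1):
        w=np.array(a)+(np.array(c)-a)*f; q,e=ik(w[:3],leaned(w[3],w[4]),q,b); print(w.round(3),q,e)
r=path(W,[4,5,6,4,1]); print([list(map(float,x)) for x in r])
E
```

```text
[-19.7  13.4 -33.4 -50.6 -28.6  -3. ] [ 0.4604378  -0.1528153   0.03987882] [-179.71193328   31.99717698 -154.88183515]
[ 0.46  -0.153  0.065 25.    32.   ] [-18.1  10.3 -33.5 -46.5 -30.   -9.2] 0.0
[ 0.46  -0.153  0.09  25.    32.   ] [-16.6   7.3 -33.5 -42.5 -31.4 -15. ] 0.0
[ 0.46  -0.153  0.115 25.    32.   ] [-15.3   4.4 -33.3 -39.  -33.  -20.1] 0.0
[ 0.437 -0.165  0.115 20.05  32.   ] [-15.8   2.  -36.4 -38.  -30.3 -24.5] 0.0
[ 0.413 -0.178  0.115 14.95  32.   ] [-16.1  -0.4 -39.6 -36.4 -27.4 -29.8] 0.0
[ 0.39  -0.19   0.115 10.    32.   ] [-15.9  -2.9 -42.9 -34.  -24.5 -36.1] 0.0
[ 0.383 -0.245  0.115 10.    32.   ] [-28.8   1.4 -36.7 -38.8 -32.  -21.4] 0.0
[ 0.377 -0.302  0.115 10.    32.   ] [-38.2   5.7 -31.2 -40.3 -37.6 -12.6] 0.0
[ 0.37  -0.357  0.115 10.    32.   ] [-45.1   9.8 -26.1 -40.4 -42.1  -7.2] 0.0
[ 0.39  -0.353  0.115 10.    32.   ] [-42.7  10.3 -25.5 -40.1 -40.8  -9.5] 0.0
[ 0.411 -0.35   0.115 10.    32.   ] [-40.2  10.9 -24.9 -39.7 -39.6 -11.9] 0.0
[ 0.432 -0.346  0.115 10.    32.   ] [-38.   11.5 -24.1 -39.2 -38.5 -14.2] 0.0
[ 0.435 -0.346  0.107 10.    32.
[... 240 characters left out ...]
, [-0.99, 0.0, -1.59, 0.0, 0.0, 0.0], [-0.99, 0.0, -1.59, 0.0, 0.0, 0.0], [-0.99, 0.0, -1.59, 0.0, 0.0, 0.0], [1.35, -0.08, -0.84, 1.59, 0.0, 2.54], [1.34, -0.16, -0.84, 1.59, 0.0, 2.54], [1.33, -0.25, -0.83, 1.59, 0.0, 2.54], [1.32, -0.33, -0.83, 1.59, 0.0, 2.54], [1.31, -0.41, -0.82, 1.59, 0.0, 2.54], [0.69, -2.68, -0.43, 0.0, 0.0, 0.0], [0.69, -2.68, -0.43, 0.0, 0.0, 0.0], [0.69, -2.68, -0.43, 0.0, 0.0, 0.0], [0.69, -2.68, -0.43, 0.0, 0.0, 0.0], [0.69, -2.68, -0.43, 0.0, 0.0, 0.0], [0.69, -2.68, -0.43, 0.0, 0.0, 0.0], [-1.33, 0.0, 0.83, 0.0, 0.0, 0.0], [-1.33, 0.0, 0.83, 0.0, 0.0, 0.0], [-1.33, 0.0, 0.83, 0.0, 0.0, 0.0], [-1.33, 0.0, 0.83, 0.0, 0.0, 0.0], [0.47, 0.0, 2.68, 0.0, 0.0, 0.0]]
```

>>> play_rows:
  plan:
    - [-0.99, 0, -1.59, 0, 0, 0]
    - [-0.99, 0, -1.59, 0, 0, 0]
    - [-0.99, 0, -1.59, 0, 0, 0]
    - [-0.99, 0, -1.59, 0, 0, 0]
    - [1.35, -0.08, -0.84, 1.59, 0, 2.54]
    - [1.34, -0.16, -0.84, 1.59, 0, 2.54]
    - [1.33, -0.25, -0.83, 1.59, 0, 2.54]
    - [1.32, -0.33, -0.83, 1.59, 0, 2.54]
    - [1.31, -0.41, -0.82, 1.59, 0, 2.54]
    - [0.69, -2.68, -0.43, 0, 0, 0]
    - [0.69, -2.68, -0.43, 0, 0, 0]
    - [0.69, -2.68, -0.43, 0, 0, 0]
    - [0.69, -2.68, -0.43, 0, 0, 0]
    - [0.69, -2.68, -0.43, 0, 0, 0]
    - [0.69, -2.68, -0.43, 0, 0, 0]
    - [0, 0, 0, 0, 0, 0]
    - [0, 0, 0, 0, 0, 0]
  grip: 0

```text
clock: 28.42
tool_pos: [0.3687, -0.3579, 0.114]
orientation: [-179.8, 32.0, -170.1]
force: [0.5, 1.1, -3.5]
opening: 0.0097
gripper_force: 30.0
```

Run:
```python
from k import *
save('scene','s9'); pts('scene',['holder','holder_handle','specimen','stage','lens'])
save('top','t9'); pts('top',['specimen','holder_handle','stage','lens'])
o=get_obs(); p=o['tool_pos']; print(o['clock'],p,o['orientation'],o['opening'],o['force'])
a=np.radians(10); print('pred spec',p[:2]+.0432*np.array([np.cos(a),np.sin(a)]))
im=cv2.imread('pics/s9.png')[60:210,210:410]; cv2.imwrite('pics/s9c.png',cv2.resize(im,None,fx=4,fy=4,interpolation=2))
```

```text
scene pt holder [([0.3914, -0.3535, 0.0707], 0.93)]
scene pt holder_handle [([0.3735, -0.3557, 0.1115], 0.89)]
scene pt specimen [([0.4136, -0.3518, 0.0984], 0.82), ([0.3904, -0.3542, 0.0735], 0.31)]
scene pt stage [([0.4862, -0.3352, 0.0493], 0.84), ([0.7528, 0.2224, 0.0024], 0.34)]
scene pt lens [([0.48, -0.3375, 0.1497], 0.91), ([0.4215, 0.3446, 0.0053], 0.37)]
top pt specimen [([0.4129, -0.3491, 0.1011], 0.94), ([0.391, -0.356, 0.0775], 0.34)]
top pt holder_handle [([0.3746, -0.3575, 0.1101], 0.58)]
top pt stage [([0.4812, -0.3392, 0.0505], 0.9)]
top pt lens [([0.4827, -0.3391, 0.1479], 0.71), ([0.3743, -0.3574, 0.111], 0.5)]
29.0667 [ 0.36973566 -0.35655869  0.11550677] [-179.67859089   32.06238342 -169.83959185] 0.009906230723047237 [-0.91741398 -0.87054019 -4.05194538]
pred spec [ 0.41227935 -0.34905709]
```

View pics/s9c.png

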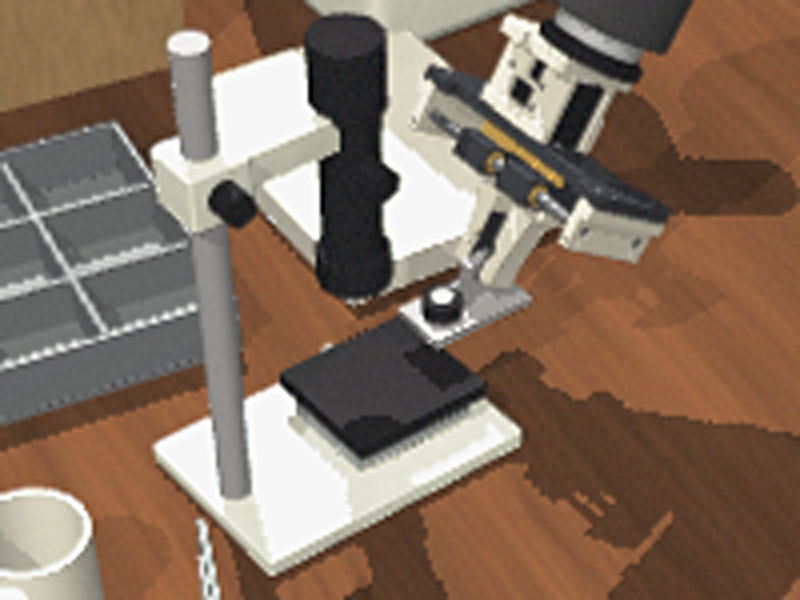

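The crop shows the holder level in the leaning gripper, specimen at (442,303), in front of the stage (385,385). The lens bottom is at (355,285) and nothing touches. Next I slide in under the lens at this height.

>>> play_rows:
  plan:
    - [-1.21, 0, 0.76, 0, 0, 0]
    - [-1.21, 0, 0.76, 0, 0, 0]
    - [-1.21, 0, 0.76, 0, 0, 0]
    - [-1.21, 0, 0.76, 0, 0, 0]
    - [-1.21, 0, 0.76, 0, 0, 0]
    - [0.53, 0, 0.85, 0, 0, 0]
    - [0.53, 0, 0.85, 0, 0, 0]
    - [0, 0, 0, 0, 0, 0]
    - [0, 0, 0, 0, 0, 0]
  grip: 0

```text
clock: 29.82
tool_pos: [0.4397, -0.3443, 0.0948]
orientation: [-179.8, 32.0, -169.9]
force: [0.2, 0.1, -3.2]
opening: 0.0098
gripper_force: 30.0
```

Run:
```python
from k import *
pts('scene',['holder','holder_handle','specimen','stage','lens'])
pts('top',['specimen','holder_handle','stage','lens'])
o=get_obs(); p=o['tool_pos']; print(o['clock'],p,o['orientation'],o['opening'],o['force'])
a=np.radians(10); print('pred spec',p[:2]+.0432*np.array([np.cos(a),np.sin(a)]))
```

```text
scene pt holder [([0.4636, -0.3426, 0.05], 0.89)]
scene pt holder_handle [([0.4464, -0.3455, 0.0926], 0.75), ([0.6359, -0.019, -0.0028], 0.59), ([0.4219, 0.3433, 0.0026], 0.58)]
scene pt specimen [([0.4872, -0.3373, 0.0763], 0.61)]
scene pt stage [([0.4869, -0.3373, 0.0463], 0.96), ([0.7837, -0.1817, 0.0003], 0.72)]
scene pt lens [([0.4812, -0.338, 0.1469], 0.74)]
top pt specimen [([0.4854, -0.3375, 0.0794], 0.66), ([0.5279, 0.2976, -0.0001], 0.4)]
top pt holder_handle [([0.4448, -0.3441, 0.0891], 0.85), ([0.4839, -0.3378, 0.0787], 0.45)]
top pt stage [([0.4805, -0.3349, 0.0528], 0.89)]
top pt lens [([0.4824, -0.3375, 0.1522], 0.83)]
30.3667 [ 0.4400661  -0.34448438  0.09543041] [-179.67549287   32.06655042 -169.86088421] 0.009806891026465406 [-0.51102419 -0.28117665 -2.58153099]
pred spec [ 0.48260979 -0.33698278]
```

>>> play_rows:
  plan:
    - [0.06, 0, 0.1, 0, 0, 0]
    - [0.06, 0, 0.1, 0, 0, 0]
    - [0.06, 0, 0.1, 0, 0, 0]
    - [0.06, 0, 0.1, 0, 0, 0]
    - [0.03, 0, 0.04, 0, 0, 0]
    - [0.03, 0, 0.04, 0, 0, 0]
    - [0, 0, 0, 0, 0, 0]
    - [0, 0, 0, 0, 0, 0]
  grip: 0

```text
clock: 31.03
tool_pos: [0.4402, -0.3448, 0.0901]
orientation: [-179.6, 32.1, -169.8]
force: [-3.7, 0.2, 3.9]
opening: 0.0096
gripper_force: 30.1
```

>>> play_rows:
  plan:
    - [0, 0, 0, 0, 0, 0]
    - [0, 0, 0, 0, 0, 0]
    - [0, 0, 0, 0, 0, 0]
    - [0, 0, 0, 0, 0, 0]
    - [0, 0, 0, 0, 0, 0]
    - [0, 0, 0, 0, 0, 0]
    - [0, 0, 0, 0, 0, 0]
    - [0, 0, 0, 0, 0, 0]
    - [0.3, 0, -0.8, 0, 0, 0]
    - [0.6, 0, -1.5, 0, 0, 0]
    - [1, 0, -2, 0, 0, 0]
    - [1, 0, -2, 0, 0, 0]
    - [1.5, 0, -2, 0, 0, 0]
    - [1.5, 0, -2, 0, 0, 0]
    - [1.5, 0, -2, 0, 0, 0]
    - [0, 0, 0, 0, 0, 0]
    - [0, 0, 0, 0, 0, 0]
  grip: 5

```text
clock: 32.45
tool_pos: [0.3124, -0.3671, 0.1561]
orientation: [-179.5, 32.1, -169.9]
force: [-0.4, 1.2, 0.0]
opening: 0.0501
gripper_force: 0.0
```

Run:
```python
from k import *
pts('scene',['holder','holder_handle','specimen','stage','lens','opener','blade_tip','lid_lip'])
pts('top',['holder','specimen','stage','lens','opener','blade_tip','lid_lip'])
o=get_obs(); print(o['clock'],o['tool_pos'],o['orientation'],o['opening'],o['force'])
```

```text
scene pt holder [([0.4637, -0.3431, 0.0465], 0.79)]
scene pt holder_handle [([0.4485, -0.3439, 0.0862], 0.82)]
scene pt specimen [([0.5263, 0.2972, 0.0008], 0.74), ([0.4847, -0.3388, 0.0748], 0.55)]
scene pt stage [([0.4837, -0.3415, 0.0509], 0.55)]
scene pt lens [([0.4806, -0.3343, 0.1497], 0.71), ([0.5631, -0.0007, 0.0552], 0.28)]
scene pt opener [([0.517, 0.2853, -0.0006], 0.89), ([0.7506, -0.2643, 0.003], 0.36), ([0.421, 0.3417, 0.0044], 0.16)]
scene pt blade_tip [([0.6535, 0.3218, 0.0141], 0.56)]
scene pt lid_lip [([0.6947, -0.0308, 0.1996], 0.87), ([0.4471, -0.342, 0.0869], 0.5), ([0.7053, -0.0335, 0.0568], 0.49)]
top pt holder [([0.4669, -0.3439, 0.0516], 0.94), ([0.5019, -0.3314, 0.0048], 0.21)]
top pt specimen [([0.4812, -0.3326, 0.0736], 0.83)]
top pt stage [([0.4829, -0.3366, 0.0517], 0.6)]
top pt lens [([0.4838, -0.3386, 0.1497], 0.91)]
top pt opener [([0.5165, 0.2871, 0.0032], 0.82)]
top pt blade_tip [([0.6507, 0.3207, 0.016], 0.93), ([0.4426, -0.3433, 0.0869], 0.56), ([0.6623, -0.085, 0.007], 0.26)]
top pt lid_lip [([0.6968, -0.0319, 0.2015], 0.97), ([0.528, 0.2973, -0.0001], 0.2)]
33.3 [ 0.31396544 -0.36630049  0.1545469 ] [-179.69453846   32.05347101 -169.86180926] 0.050224472374592224 [ 0.54263511  0.04070335 -0.10541716]
```

```bash
python3 -c "
from plant import *
print(close_job())"
```

```text
the job is handed in; nothing more can be done
None
```

The job is handed in, with no verdict returned. By the last camera readings the lid stands open at about 1.5 rad, the opener lies released on its mat, and the holder sits level on the stage, released, with the specimen within a few mm of the lens axis. To clear the lens I set the holder down once on the bare table and re-gripped it with the gripper leaning back.

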